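Turn the row of junction-box parts round into the refit rack

ROBOT

A 7-joint arm with a two-finger parallel gripper is mounted at the origin on the work surface. World frame = base frame: x ahead of the robot, y to its left, z up, the work surface at z = 0. Lengths are in mm, angles in rad, forces in N, time in s.
With the tool pointing down it reaches from about 400 to 900 mm from the base axis. Payload 5.6 kg.
Tool frame: the origin (TCP) lies at the very end of the fingers, on their centre line; the grasp point (between the pads) lies 19 mm behind it (hold_point_z is the distance from the TCP to the grasp point, in mm); z points along the fingers, x is the direction in which the jaws open and shut, and the axes are right-handed (so a half turn about z gives the same grasp; the last joint's range is limited). The gripper opens to 92 mm and grips with 3 to 60 N. Pads are 20 mm wide; open, the fingers measure 128 mm over their backs; the gripper's body (75 mm by 189 mm) begins 69 mm behind the grasp point.
Start: joints at [-1.353, 0.468, -0.012, 1.603, 0.006, 1.071, -0.056], TCP at [167.646, 628.016, 214.592] pointing down, gripper open.
Joint ranges: [-2.53, 2.53], [-0.31, 2.02], [-1.57, 1.55], [0.28, 2.44], [-1.29, 4.43], [0.15, 1.84], [-2.92, 2.92]. Speed limits (rad/s): [2.57, 2.57, 3.14, 3.14, 3.14, 3.14, 3.14].

INTERFACE

Orientations are given as a unit quaternion [x, y, z, w].
In Python, from station import * gives the robot as it stands. The module is installed in compiled form; this text tells all that it offers.
- The arm moves only by the tool drive_tool, never from a script. Its argument "deltas" is a list that holds one entry, the list of rows, each a list of 7 numbers: the shift along the tool's x, y, z in cm, then the turn, a rotation vector about the tool's x, y, z in degrees, then the finger opening in cm, from 0 to 9.19. In form: [[[x, y, z, wx, wy, wz, fingers], ...]]. A call has 1 to 12 rows; each row is the pose to reach, as a shift and turn from the pose commanded when the call began, along the tool's axes at that moment; what a row does not reach only later rows make up. A row lasts 1/12 s, in which the tool goes at most 41.7 mm and 7.16 degrees, less where a joint would pass 70% of its speed; a pose out of reach is approached as far as the arm can. A call with a gripper value outside its range is refused whole. The fingers move at their own pace and stop on an object; "grip_force" is the grip in N (left out, the last holds). Time passes only in rows, so rows that repeat a pose let the fingers close. It gives the time, the measured TCP pose, the force and the opening at its end, in the units of the state.
- get_state(): the state, without advancing time (a new reading comes with each control period).
- capture(name): name is "scene" or "top"; returns (picture, depth): 480x640x3 uint8, red, green, blue; 480x640 float32, mm along the optical axis (not along the pixel's ray), 0 where there is no reading.
- camera_model(name): a dict with "fx", "fy", "cx", "cy" (pixels), "k1" (the pictures are not rectified: a ray, as slopes to the right and down, at radius r is drawn at 1 + k1 r^2 times it, then the intrinsics apply), "rvec" (rotation vector, rad) and "tvec" (3), from world to camera coordinates, as OpenCV has them. Camera axes: x right, y down, z forward; pixel columns grow to the right and rows downward; lengths in mm; the calibration is good to about 2 mm. A picture is of the moment at which its call begins. camera_model takes no time and is no camera call.
- job_done(): hands the job in, once; it reports no verdict.
The state is a dict: "t": time; "qpos": joint angles; "joint_vel": joint speeds; "joint_efforts": joint torques, N m; "eef_pos": TCP position; "orientation": TCP orientation; "ft_force": force on the tool from outside, world axes, zero at the start; "ft_torque": the same for the moment, N m; "opening": finger opening in mm.
Only numpy, scipy, OpenCV 4.12 (cv2) and the standard library are available. Lean on these libraries where they do the work, as an engineer would, in place of code of your own. Each camera call takes 0.05 s, during which the arm holds its last target.

TASK

The contactor, fuse, resistor and relay stand in the plywood rack in the order they came out of the battery junction box; they go back in the opposite order. Move all four to the empty aluminium rack with the row reversed, so that the part at the left end of the plywood rack comes to the right end of the aluminium one, and so on, one part to each bay. Set each down gently, without dropping it, upright and flat on the floor of its bay, about in the middle and square to the rack, with the same sides facing along the row as before, and let go.

Things in the scene. Friction and masses are not known exactly. Their poses are not given: they have to be found in the camera images.
- old_rack: Plywood rack holding the parts in a row at the start; fixed. Base 90 (x) by 264 (y) by 10 mm, end walls 20 mm high at both ends of y. Origin: centre of its underside, on the table; x away from the robot, y along the row to the robot's left, turned up to 0.12 rad. Places at x = 0, y = +96, +32, -32, -96 mm; parts stand there 14 mm above the table. Either rack may be the nearer.
- new_rack: Empty aluminium rack, axes as the old rack; fixed. Base 90 (x) by 260 (y) by 10 mm, five ribs along x (4 mm wide, tops 20 mm above the table) make four bays, open towards +x and -x. Origin: centre of its underside, on the table. Bay centres at x = 0, y = +96, +32, -32, -96 mm; each 60 mm wide between ribs, floor 10 mm above the table.
- contactor: Main contactor: the largest part, a black plastic block with two steel terminal studs on top and a pale blank label. Body 46 mm along its x, 40 mm along its y, 38 mm high; the studs reach 51 mm. 0.15 to 0.3 kg. Origin: centre of its underside, z up. Grip it across the 46 mm; the studs are on its +x half. At the start it stands on its own seat in the old rack, its x within 0.1 rad of the rack's x.
- contactor_seat: The contactor's seat pad in the old rack, grey, 86 mm (x) by 60 mm (y) by 4 mm, with a dark flat print of the contactor's outline. Fixed during a run, so it tells which place of the row the contactor came from. Origin: centre of its underside, 10 mm above the table; axes as the old rack's.
- fuse: Square-body fuse: black block with a copper cap at each end of its y. 28 mm along x, 44 mm along y, 28 mm high. 0.1 to 0.2 kg. Origin: centre of its underside, z up. Grip it across the 28 mm (x) at its middle. At the start it stands on its own seat in the old rack, its x within 0.1 rad of the rack's x.
- fuse_seat: The fuse's seat pad in the old rack, grey, 86 mm (x) by 60 mm (y) by 4 mm, with a dark flat print of the fuse's outline. Fixed during a run, so it tells which place of the row the fuse came from. Origin: centre of its underside, 10 mm above the table; axes as the old rack's.
- resistor: Pre-charge resistor: white ceramic bar with two grey bands. 20 mm along x, 44 mm along y with its small end tabs, 26 mm high. 0.06 to 0.11 kg. Origin: centre of its underside, z up. Grip it across the 20 mm (x) at its middle. At the start it stands on its own seat in the old rack, its x within 0.1 rad of the rack's x.
- resistor_seat: The resistor's seat pad in the old rack, grey, 86 mm (x) by 60 mm (y) by 4 mm, with a dark flat print of the resistor's outline. Fixed during a run, so it tells which place of the row the resistor came from. Origin: centre of its underside, 10 mm above the table; axes as the old rack's.
- relay: Small relay: plain grey plastic block with three thin brass blades on top. 30 mm along x, 28 mm along y, 32 mm high, the blades reach 38.5 mm. 0.04 to 0.08 kg. Origin: centre of its underside, z up. Grip it across the 30 mm (x). At the start it stands on its own seat in the old rack, its x within 0.1 rad of the rack's x.
- relay_seat: The relay's seat pad in the old rack, grey, 86 mm (x) by 60 mm (y) by 4 mm, with a dark flat print of the relay's outline. Fixed during a run, so it tells which place of the row the relay came from. Origin: centre of its underside, 10 mm above the table; axes as the old rack's.
Not all that is in view belongs to the job. What is shaped like the resistor but red or turquoise is not meant.

How it is judged:
By the outcome, as a careful person would: the job done as asked, in the order asked, and still so for the second after the job is handed in, with the robot touching nothing.
It also fails if it takes over 99 s, if anything falls off the work surface, if the arm or the gripper's body presses on something with over 40 N, if the wrist force passes 120 N, or if a joint passes its speed limit or range.

## Working session

There is one attempt and no reset: what is moved stays moved. The work goes in short steps, Python scripts to look and compute and a tool call to move; the robot and the scene stay as the last step left them, time stands still between calls to the robot, and variables do not carry over. Pictures are saved under pics/ and viewed, and the job is handed in when it is done.

Besides the shell and the picture viewer there is one more tool, called as name([rows], argument=value, ...), one row to a line, values as JSON. drive_tool: Moves the arm, as the interface text tells. Its arguments: {"type":"object","properties":{"deltas":{"type":"array"},"grip_force":{"type":"number"}},"required":["deltas"]}

```bash
ls; mkdir -p pics; python3 - <<'E'
from station import *
import cv2
s=get_state();print(s)
for n in("scene","top"):
    p,d=capture(n);cv2.imwrite(f"pics/{n}0.png",p[:,:,::-1]);import numpy as np;np.save(f"{n}0.npy",d)
    print(n,camera_model(n))
E
```

```text
pics
{'t': 0.0, 'qpos': array([-1.35296622,  0.46835533, -0.01161422,  1.60361353,  0.00604708,
        1.07141528, -0.05630236]), 'joint_vel': array([-0.00137796,  0.00136365, -0.00029252,  0.00040677,  0.00067905,
        0.00097114, -0.00079562]), 'joint_efforts': array([-8.84174442e-04, -5.20578647e+01, -1.27328749e-02, -2.43742508e+01,
       -5.66246908e-02,  1.73864840e-02,  1.46512489e-04]), 'eef_pos': array([167.54763498, 627.43042598, 213.6587322 ]), 'orientation': array([ 7.93068148e-01,  6.09132284e-01, -6.45596540e-04,  5.96408140e-04]), 'ft_force': array([-0.36100358, -0.32560326,  0.21159913]), 'ft_torque': array([ 0.00481886,  0.04777353, -0.03454676]), 'opening': 91.8730792405046}
scene {'fx': 505.19836866468665, 'fy': 505.19836866468665, 'cx': 326.4794566157313, 'cy': 240.53677886336382, 'k1': -0.0974355108308939, 'rvec': array([ 1.61803175,  1.92342205, -0.81390365]), 'tvec': array([  22.25361547, -417.25620485, 1297.27710489])}
top {'fx': 481.23115832227404, 'fy': 481.23115832227404, 'cx': 305.26950045979373, 'cy': 241.72941625841753, 'k1': -0.09565909646903548, 'rvec': array([ 2.15863058, -2.12443716,  0.25614464]), 'tvec': array([ 45.52275141, 641.16026983, 778.62629296])}
```

View pics/scene0.png

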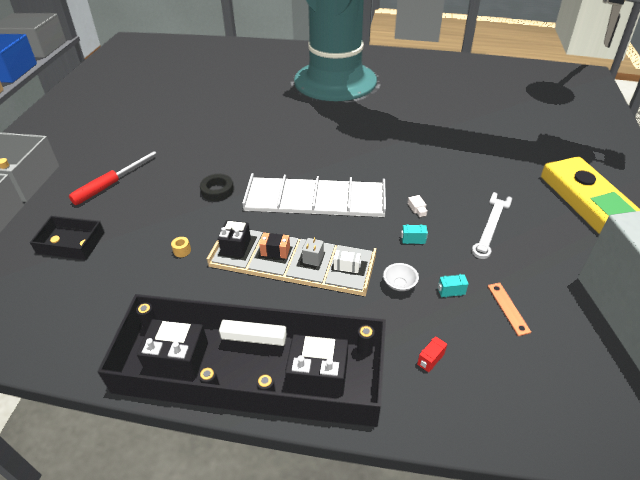

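View pics/top0.png

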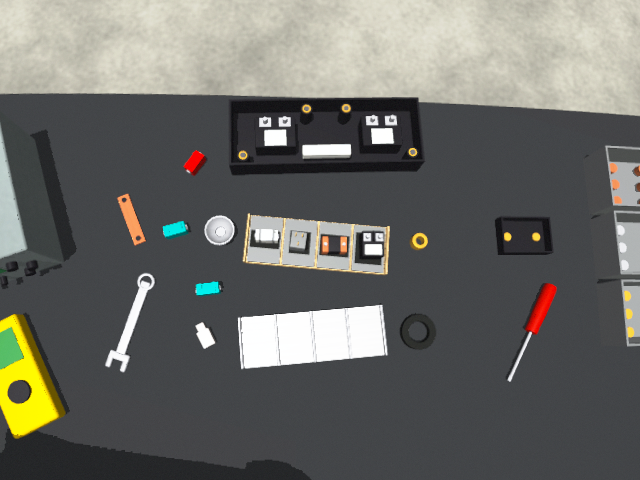

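```bash
cat > h.py <<'E'
import numpy as np,cv2
from station import *
def cam(n):
    m=camera_model(n);K=np.array([[m['fx'],0,m['cx']],[0,m['fy'],m['cy']],[0,0,1.]]);D=np.array([m['k1'],0,0,0,0.])
    return K,D,cv2.Rodrigues(m['rvec'])[0],m['tvec'],m['rvec']
def plane(n,px,z):
    "pixels -> world points on plane z"
    K,D,R,t,_=cam(n);u=cv2.undistortPoints(np.float64(px).reshape(-1,1,2),K,D).reshape(-1,2)
    d=np.c_[u,np.ones(len(u))]@R;c=-R.T@t
    return c+d*((z-c[2])/d[:,2])[:,None]
def cloud(n,dep):
    K,D,R,t,_=cam(n);v,u=np.mgrid[:480,:640];p=np.c_[u.ravel(),v.ravel()].astype(float)
    x=cv2.undistortPoints(p.reshape(-1,1,2),K,D).reshape(-1,2)
    P=(np.c_[x,np.ones(len(x))]*dep.reshape(-1,1)-t)@R
    P[dep.ravel()==0]=np.nan
    return P.reshape(480,640,3)
def ortho(n,img,z,x0,x1,y0,y1,s):
    "view: x up, y left, s px/mm"
    K,D,R,t,rv=cam(n);w=int((y1-y0)*s);h=int((x1-x0)*s)
    r,c=np.mgrid[:h,:w];P=np.c_[(x1-r/s).ravel(),(y1-c/s).ravel(),np.full(h*w,float(z))]
    q=cv2.projectPoints(P,rv,t,K,D)[0].reshape(h,w,2).astype(np.float32)
    return cv2.remap(img,q[...,0],q[...,1],cv2.INTER_CUBIC)
E
python3 - <<'E'
from h import *
dep=np.load('top0.npy');img=cv2.imread('pics/top0.png')
C=cloud('top',dep)
print(C[310:350:8,240:400:20,2].round(1)); print(C[215:275:6,240:400:12,2].round(0))
R=C[205:375,235:395];print(np.nanmin(R[...,:2],(0,1)),np.nanmax(R[...,:2],(0,1)))
x0,y0=np.nanmin(R[...,:2],(0,1));x1,y1=np.nanmax(R[...,:2],(0,1))
print(x0,x1,y0,y1)
o=ortho('top',img,20,x0,x1,y0,y1,2.5);print(o.shape);cv2.imwrite('pics/o20.png',o)
E
```

```text
[[-0.5  1.4  2.   2.  11.2 11.9 11.1 19.6]
 [ 9.1 10.5 11.5 10.6  9.1 10.5 10.  17.5]
 [17.1  8.9 11.2  7.9  8.1 10.3  8.8 10.7]
 [19.6 13.6 12.6  7.5 10.1 10.4 10.6 11.1]
 [20.1  8.9 10.5 10.7 10.4 11.2  7.2  9.4]]
[[-1. 15. -2.  1.  1. -2. -2.  1.  2.  1.  1. -1.  4.  0.]
 [ 1. 13. 14. 16. 15. 16. 14. 10.  0. -3.  0.  0. -2.  1.]
 [-2. 19. 15. 13. 17. 13. 15. nan 15. 15. 16. 15. 12. -2.]
 [ 0. 14. 39. 40. 14. 46. 16. 13. 16. 15. 31. 52. 15.  1.]
 [ 0. 14. 39. 41. 15. 46. 13. 40. 44. 16. 29. 55. 51.  0.]
 [ 0. 15. 14. 15. 14. 48. 13. 42. 41. 16. 30. 52. 53.  1.]
 [ 2. 14. 14. 14. 13. 15. 16. 42. 41. 15. 31. 55. 51. -1.]
 [-1. 13. 13. 14. 14. nan 16. 17. 13. 13. 26. 37. 13.  2.]
 [-1.  2. 10. 14. 13. 17. 17. 14. 19. 13. 13. 13. 11. -1.]
 [-2.  1.  1.  2. -1. -1. -0.  8.  9. 18. 12. 16. 11. -1.]]
[ 409.57817472 -117.36112402] [728.10928494 186.81147776]
409.5781747175736 728.1092849362926 -117.36112402494186 186.8114777578114
(796, 760, 3)
```

```bash
python3 - <<'E'
from h import *
img=cv2.imread('pics/top0.png')
a=ortho('top',img,40,560,720,-125,185,2.5)
b=ortho('top',img,20,420,560,-125,185,2.5)
print(a.shape,b.shape)
def grid(o,x1,y1):
    for k in range(-120,181,20): 
        c=int((y1-k)*2.5);cv2.line(o,(c,0),(c,6),(0,255,0),1);cv2.putText(o,str(k),(c-8,16),0,.35,(0,255,0))
    for k in range(400,721,20):
        r=int((x1-k)*2.5)
        if 0<r<o.shape[0]: cv2.line(o,(0,r),(6,r),(0,255,0),1);cv2.putText(o,str(k),(8,r+4),0,.35,(0,255,0))
grid(a,720,185);grid(b,560,185)
cv2.imwrite('pics/oa.png',a);cv2.imwrite('pics/ob.png',b)
E
```

```text
(400, 775, 3) (350, 775, 3)
```

View pics/oa.png

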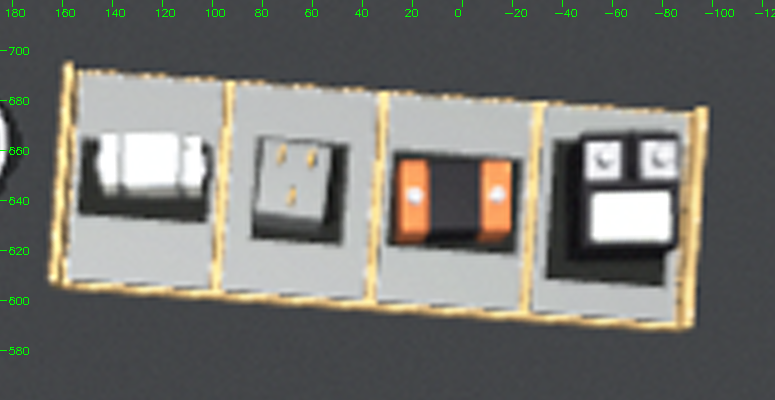

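View pics/ob.png

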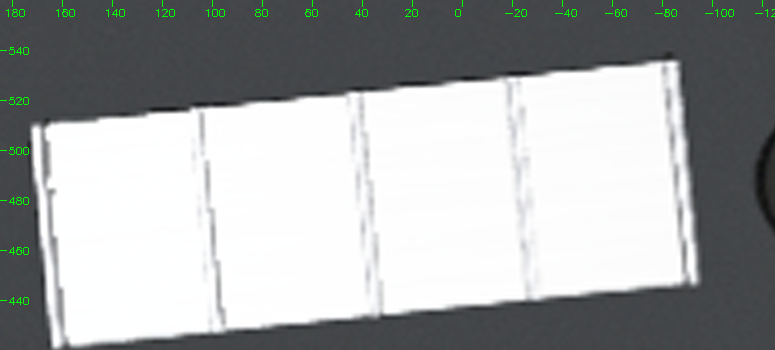

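```bash
cat > meas.py <<'E'
from h import *
import sys
def rect(n,mask,z):
    cs=cv2.findContours(mask.astype(np.uint8),cv2.RETR_EXTERNAL,cv2.CHAIN_APPROX_NONE)[0]
    c=max(cs,key=cv2.contourArea);a=cv2.contourArea(c)
    P=plane(n,c.reshape(-1,2),z)[:,:2].astype(np.float32)
    (cx,cy),(w,h),ang=cv2.minAreaRect(P)
    ang=(ang+45)%90-45
    (M)=P.mean(0)
    return np.round([cx,cy],1),np.round(sorted((w,h)),1),round(np.deg2rad(ang),3),a
E
python3 - <<'E'
from meas import *
for n in('top','scene'):
    K,D,R,t,_=cam(n);print(n,'cam',-R.T@t)
    img=cv2.imread(f'pics/{n}0.png');d=np.load(f'{n}0.npy');C=cloud(n,d)
    X,Y,Z=C[...,0],C[...,1],C[...,2]
    m=(img.min(2)>150)&(X>405)&(X<550)&(Y>-110)&(Y<190)&(Z>4)
    m=cv2.morphologyEx(m.astype(np.uint8),cv2.MORPH_CLOSE,np.ones((3,3)))
    for z in(10,20):print('new',z,rect(n,m,z))
    m=(X>560)&(X<710)&(Y>-110)&(Y<180)&(Z>6)
    m=cv2.morphologyEx(m.astype(np.uint8),cv2.MORPH_CLOSE,np.ones((3,3)))
    for z in(10,20):print('old',z,rect(n,m,z))
    for name,y0,y1,zt,lo in(('resistor',100,155,40,31),('relay',40,92,46,40),('fuse',-23,30,42,34),('contactor',-92,-32,52,46)):
        m=(X>612)&(X<680)&(Y>y0)&(Y<y1)&(Z>lo)
        print(name,rect(n,m,zt))
E
```

```text
top cam [480.42065698  93.60275566 883.09242612]
new 10 (array([478.3,  38.9]), array([ 90.4, 262.7]), np.float64(0.101), 7167.0)
new 20 (array([478.3,  39.5]), array([ 89.3, 259.7]), np.float64(0.101), 7167.0)
old 10 (array([646.9,  31.5]), array([ 92.6, 267.5]), np.float64(-0.072), 6733.5)
old 20 (array([645. ,  32.2]), array([ 91.6, 264.4]), np.float64(-0.072), 6733.5)
resistor (array([656. , 124.3]), array([22.2, 41.2]), np.float64(-0.039), 237.5)
relay (array([646.9,  67.8]), array([27.9, 30.5]), np.float64(-0.105), 234.0)
fuse (array([640.9,   3.4]), array([29.1, 43.6]), np.float64(0.019), 364.5)
contactor (array([642.1, -65.1]), array([39.6, 47.6]), np.float64(-0.011), 541.5)
scene cam [1203.69286458  192.81285166  609.48547379]
new 10 (array([479.3,  39.2]), array([109.2, 263.9]), np.float64(0.093), 4387.5)
new 20 (array([491.4,  41.8]), array([107.4, 259.5]), np.float64(0.093), 4387.5)
old 10 (array([641.6,  29.8]), array([109.6, 273.8]), np.float64(-0.076), 6692.5)
old 20 (array([651. ,  32.5]), array([107.8, 269.2]), np.float64(-0.076), 6692.5)
resistor (array([663. , 126.5]), array([28.4, 40.3]), np.float64(-0.017), 281.0)
relay (array([651.5,  70.2]), array([28.5, 36.9]), np.float64(-0.114), 231.0)
fuse (array([648.2,   6. ]), array([34.6, 45.3]), np.float64(0.011), 356.0)
contactor (array([648.4, -62.4]), array([41.8, 50.8]), np.float64(0.014), 478.0)
```

```bash
cat > go.py <<'E'
import sys
from h import *
from scipy.spatial.transform import Rotation as Ro
def rep():
    s=get_state();R=Ro.from_quat(s['orientation']).as_matrix()
    psi=np.arctan2(R[1,0],R[0,0])
    print('t %.2f pos %s psi %.3f zax %s F %s op %.1f'%(s['t'],s['eef_pos'].round(1),psi,R[:,2].round(3),s['ft_force'].round(1),s['opening']))
    return s['eef_pos'],R
p,R=rep()
if len(sys.argv)>1:
    x,y,z,psi=map(float,sys.argv[1:5])
    T=np.c_[[np.cos(psi),np.sin(psi),0],[np.sin(psi),-np.cos(psi),0],[0,0,-1]]
    print('shift cm',((np.array([x,y,z])-p)@R/10).round(2),'rot deg',np.rad2deg(Ro.from_matrix(R.T@T).as_rotvec()).round(2))
E
python3 go.py 641.3 -65.1 130 -0.011
python3 - <<'E'
from h import *
C=cloud('top',np.load('top0.npy'));m=(C[...,2]>60)
print(m.sum(),[ (C[m][:,k].min(),C[m][:,k].max()) for k in range(3)])
E
```

```text
t 0.10 pos [167.5 627.5 213.8] psi 1.310 zax [-0.    -0.002 -1.   ] F [-0.5  0.6 -0.1] op 92.0
shift cm [-54.68  63.64   8.47] rot deg [6.000e-02 7.000e-02 7.568e+01]
7306 [(np.float64(459.20084923478805), np.float64(881.970900995615)), (np.float64(-601.5550890779143), np.float64(590.3170663916505)), (np.float64(60.01776872232524), np.float64(144.47598897392433))]
```

drive_tool([
  [[-4, 4, 0, 0, 0, 7, 7], [-8, 9, 0, 0, 0, 14, 7], [-11, 13, 0, 0, 0, 21, 7], [-14, 16.5, 0, 0, 0, 27, 7], [-17, 20, 0, 0, 0, 33, 7], [-20, 23.5, 0, 0, 0, 39, 7], [-23, 27, 0, 0, 0, 45, 7], [-26, 30.2, 0, 0, 0, 50, 7], [-29, 33.6, 0, 0, 0, 55, 7], [-31.5, 36.6, 0, 0, 0, 60, 7], [-34, 39.6, 0, 0, 0, 65, 7], [-36, 42, 0, 0, 0, 69, 7]],
], grip_force=20)

```text
t: 1.1
eef_pos: [450.6, 213.8, 214.6]
orientation: [0.999, 0.051, -0.0, -0.0]
ft_force: [-0.4, 0.4, -0.2]
opening: 70.1
```

```bash
python3 go.py 641.3 -65.1 130 -0.011
```

```text
t 1.10 pos [450.6 213.8 214.6] psi 0.102 zax [-0.  0. -1.] F [-0.4  0.4 -0.2] op 70.1
shift cm [16.14 29.68  8.45] rot deg [-0.02  0.01  6.46]
```

drive_tool([
  [[2, 3.5, 0, 0, 0, 2, 7], [4, 7, 0.5, 0, 0, 4, 7], [6, 10.5, 1, 0, 0, 6, 7], [7.5, 14, 2, 0, 0, 6.5, 7], [9.5, 17.5, 3, 0, 0, 6.5, 7], [11.5, 21, 4, 0, 0, 6.5, 7], [13, 24, 5, 0, 0, 6.5, 7], [14.5, 26.5, 6, 0, 0, 6.5, 7], [15.5, 28.5, 7, 0, 0, 6.5, 7], [16.1, 29.7, 8, 0, 0, 6.5, 7], [16.1, 29.7, 8.4, 0, 0, 6.5, 7], [16.1, 29.7, 8.4, 0, 0, 6.5, 7]],
])

```text
t: 2.1
eef_pos: [640.3, -62.9, 128.9]
orientation: [1.0, -0.005, -0.002, -0.0]
ft_force: [-0.8, 0.2, 0.0]
opening: 70.1
```

```bash
python3 go.py 641.3 -65.1 20 -0.011;  python3 - <<'E'
from h import *
for n in('top','scene'):
    p,d=capture(n);cv2.imwrite(f'pics/{n}1.png',p[:,:,::-1])
E
```

```text
t 2.10 pos [640.3 -62.9 128.9] psi -0.009 zax [-0.003  0.    -1.   ] F [-0.8  0.2  0. ] op 70.1
shift cm [ 0.14  0.22 10.89] rot deg [0.   0.19 0.11]
```

View pics/scene1.png

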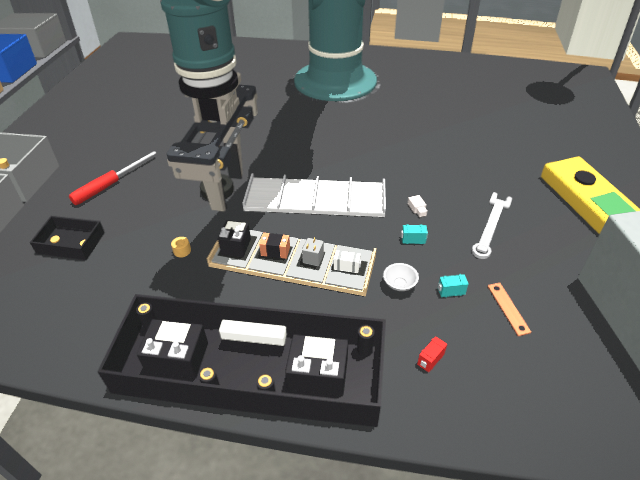

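drive_tool([
  [[0.1, 0.2, 2, 0, 0, 0, 7], [0.1, 0.2, 4, 0, 0, 0, 7], [0.1, 0.2, 6, 0, 0, 0, 7], [0.1, 0.2, 7.5, 0, 0, 0, 7], [0.1, 0.2, 9, 0, 0, 0, 7], [0.1, 0.2, 10, 0, 0, 0, 7], [0.1, 0.2, 10.6, 0, 0, 0, 7], [0.1, 0.2, 10.9, 0, 0, 0, 7], [0.1, 0.2, 10.9, 0, 0, 0, 7]],
])

```text
t: 2.95
eef_pos: [642.5, -64.7, 21.4]
orientation: [1.0, -0.004, -0.0, 0.0]
ft_force: [0.4, -0.5, -0.1]
opening: 70.2
```

```bash
python3 go.py 641.3 -65.1 20 -0.011
```

```text
t 2.95 pos [642.5 -64.7  21.4] psi -0.008 zax [-0. -0. -1.] F [ 0.4 -0.5 -0.1] op 70.2
shift cm [-0.12  0.04  0.14] rot deg [0.   0.01 0.19]
```

drive_tool([
  [[0, 0, 0.1, 0, 0, 0, 5.4], [0, 0, 0.1, 0, 0, 0, 5.0], [0, 0, 0.1, 0, 0, 0, 4.7], [0, 0, 0.1, 0, 0, 0, 4.4], [0, 0, 0.1, 0, 0, 0, 4.0], [0, 0, 0.1, 0, 0, 0, 4.0], [0, 0, 0.1, 0, 0, 0, 4.0]],
], grip_force=25)

```text
t: 3.53
eef_pos: [642.9, -64.8, 21.2]
orientation: [1.0, -0.004, 0.0, -0.0]
ft_force: [-0.0, -0.6, 3.9]
opening: 45.7
```

```bash
python3 go.py
```

```text
t 3.53 pos [642.9 -64.8  21.2] psi -0.008 zax [ 0.001  0.    -1.   ] F [-0.  -0.6  3.9] op 45.7
```

drive_tool([
  [[0, 0, -0.3, 0, 0, 0, 4.0], [0, 0, -1, 0, 0, 0, 4.0], [0, 0, -2, 0, 0, 0, 4.0], [0, 0, -3.2, 0, 0, 0, 4.0], [0, 0, -4.6, 0, 0, 0, 4.0], [0, 0, -6, 0, 0, 0, 4.0], [0, 0, -7.4, 0, 0, 0, 4.0], [0, 0, -8.6, 0, 0, 0, 4.0], [0, 0, -9.2, 0, 0, 0, 4.0], [0, 0, -9.5, 0, 0, 0, 4.0]],
])

```text
t: 4.37
eef_pos: [643.3, -64.7, 117.4]
orientation: [1.0, -0.004, 0.001, -0.0]
ft_force: [0.6, 0.3, -3.3]
opening: 45.7
```

```bash
python3 go.py 468.6 135 80 0.101
```

```text
t 4.37 pos [643.3 -64.7 117.4] psi -0.008 zax [ 0.002  0.    -1.   ] F [ 0.6  0.3 -3.3] op 45.7
shift cm [-17.63 -19.83   3.7 ] rot deg [-0.   -0.14 -6.23]
```

drive_tool([
  [[-0.5, -0.6, 0, 0, 0, 0, 4.0], [-1.7, -1.9, 0, 0, 0, -0.5, 4.0], [-3.5, -4, 0, 0, 0, -1, 4.0], [-5.5, -6.2, 0, 0, 0, -2, 4.0], [-7.7, -8.6, 0, 0, 0, -3, 4.0], [-9.9, -11.1, 0, 0, 0, -4, 4.0], [-12, -13.5, 0, 0, 0, -5, 4.0], [-14, -15.7, 0.5, 0, 0, -6, 4.0], [-15.6, -17.5, 1.2, 0, 0, -6.2, 4.0], [-16.8, -18.9, 2, 0, 0, -6.2, 4.0], [-17.4, -19.6, 2.7, 0, 0, -6.2, 4.0], [-17.6, -19.8, 3.2, 0, 0, -6.2, 4.0]],
])

```text
t: 5.37
eef_pos: [466.1, 136.1, 82.5]
orientation: [0.999, 0.052, -0.001, 0.0]
ft_force: [-0.0, 0.6, -3.1]
opening: 45.6
```

drive_tool([
  [[0, 0, 0.3, 0, 0, 0, 4.0], [0, 0, 0.3, 0, 0, 0, 4.0], [0, 0, 0.3, 0, 0, 0, 4.0]],
])

```text
t: 5.62
eef_pos: [469.0, 133.4, 80.6]
orientation: [0.999, 0.049, 0.0, 0.0]
ft_force: [-0.4, -0.6, -2.6]
opening: 45.9
```

```bash
python3 go.py 468.6 135 18 0.101;python3 - <<'E'
from h import *
for n in('top','scene'):
    p,d=capture(n);cv2.imwrite(f'pics/{n}2.png',p[:,:,::-1])
E
```

```text
t 5.62 pos [469.  133.4  80.6] psi 0.098 zax [ 0.001 -0.001 -1.   ] F [-0.4 -0.6 -2.6] op 45.9
shift cm [-0.03 -0.17  6.26] rot deg [ 0.05 -0.03 -0.16]
```

View pics/scene2.png

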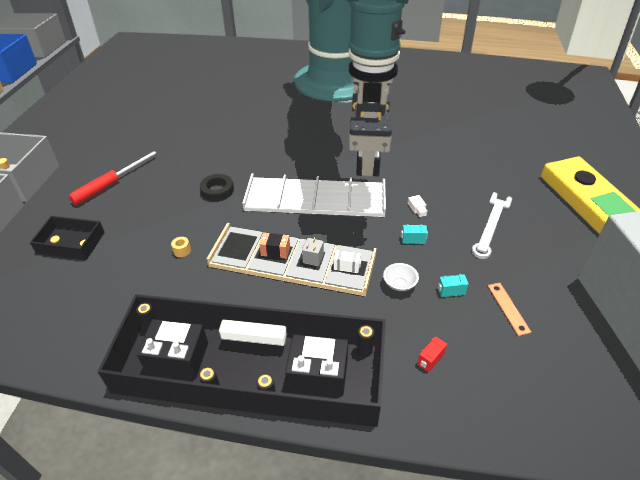

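drive_tool([
  [[0, -0.15, 0.5, 0, 0, 0, 4.0], [0, -0.15, 1.4, 0, 0, 0, 4.0], [0, -0.15, 2.4, 0, 0, 0, 4.0], [0, -0.15, 3.4, 0, 0, 0, 4.0], [0, -0.15, 4.3, 0, 0, 0, 4.0], [0, -0.15, 5, 0, 0, 0, 4.0], [0, -0.15, 5.5, 0, 0, 0, 4.0], [0, -0.15, 5.8, 0, 0, 0, 4.0], [0, -0.15, 6, 0, 0, 0, 4.0], [0, -0.15, 6, 0, 0, 0, 4.0]],
])

```text
t: 6.55
eef_pos: [467.9, 136.1, 20.3]
orientation: [0.999, 0.05, -0.0, 0.0]
ft_force: [0.0, -0.4, -2.6]
opening: 46.2
```

```bash
python3 go.py 468.6 135 17.4 0.101
```

```text
t 6.55 pos [467.9 136.1  20.3] psi 0.100 zax [-0. -0. -1.] F [ 0.  -0.4 -2.6] op 46.2
shift cm [0.06 0.12 0.29] rot deg [ 0.01  0.01 -0.04]
```

drive_tool([
  [[0.05, 0.1, 0.05, 0, 0, 0, 4.0], [0.05, 0.1, 0.1, 0, 0, 0, 4.0], [0.05, 0.1, 0.14, 0, 0, 0, 4.0], [0.05, 0.1, 0.18, 0, 0, 0, 4.0], [0.05, 0.1, 0.22, 0, 0, 0, 4.0], [0.05, 0.1, 0.22, 0, 0, 0, 4.0]],
])

```text
t: 7.05
eef_pos: [468.6, 135.3, 18.4]
orientation: [0.999, 0.05, 0.0, -0.0]
ft_force: [-0.1, 0.1, -2.5]
opening: 45.7
```

```bash
python3 go.py 468.6 135 17.4 0.101
```

```text
t 7.05 pos [468.6 135.3  18.4] psi 0.101 zax [ 0.  0. -1.] F [-0.1  0.1 -2.5] op 45.7
shift cm [0.   0.03 0.1 ] rot deg [-0.   -0.01 -0.03]
```

drive_tool([
  [[0, 0, 0.04, 0, 0, 0, 4.0], [0, 0, 0.08, 0, 0, 0, 4.0], [0, 0, 0.1, 0, 0, 0, 4.0], [0, 0, 0.1, 0, 0, 0, 4.0]],
])

```text
t: 7.38
eef_pos: [468.5, 135.2, 17.3]
orientation: [0.999, 0.05, -0.0, 0.0]
ft_force: [-0.9, -0.3, -2.4]
opening: 45.9
```

```bash
python3 go.py
```

```text
t 7.38 pos [468.5 135.2  17.3] psi 0.100 zax [-0. -0. -1.] F [-0.9 -0.3 -2.4] op 45.9
```

drive_tool([
  [[0, 0, 0.03, 0, 0, 0, 4.0], [0, 0, 0.05, 0, 0, 0, 4.0], [0, 0, 0.05, 0, 0, 0, 4.0]],
])

```text
t: 7.63
eef_pos: [468.6, 135.3, 17.1]
orientation: [0.999, 0.05, 0.0, -0.0]
ft_force: [-1.1, -1.4, 1.9]
opening: 45.8
```

drive_tool([
  [[0, 0, 0.03, 0, 0, 0, 4.0], [0, 0, 0.05, 0, 0, 0, 4.0], [0, 0, 0.05, 0, 0, 0, 4.0]],
])

```text
t: 7.88
eef_pos: [468.6, 135.2, 17.1]
orientation: [0.999, 0.05, -0.0, -0.0]
ft_force: [-4.2, -1.3, 8.3]
opening: 45.9
```

drive_tool([
  [[0, 0, -0.06, 0, 0, 0, 4.0], [0, 0, -0.06, 0, 0, 0, 4.7], [0, 0, -0.06, 0, 0, 0, 4.9], [0, 0, -0.06, 0, 0, 0, 5.3], [0, 0, -0.06, 0, 0, 0, 5.8], [0, 0, -0.06, 0, 0, 0, 6.2], [0, 0, -0.06, 0, 0, 0, 6.2]],
])

```text
t: 8.47
eef_pos: [468.6, 135.2, 17.0]
orientation: [0.999, 0.05, 0.0, -0.0]
ft_force: [-0.6, 0.6, -0.0]
opening: 62.0
```

drive_tool([
  [[0, 0, -0.6, 0, 0, 0, 6.2], [0, 0, -2, 0, 0, 0, 6.2], [0, 0, -4, 0, 0, 0, 6.2], [0, 0, -6, 0, 0, 0, 6.2], [0, 0, -8, 0, 0, 0, 6.2], [0, 0, -9.5, 0, 0, 0, 6], [0, 0, -10, 0, 0, 0, 5.5], [0, 0, -10, 0, 0, 0, 5.2]],
])

```text
t: 9.13
eef_pos: [469.4, 135.7, 118.3]
orientation: [0.999, 0.05, 0.001, -0.001]
ft_force: [-0.4, 0.8, 0.0]
opening: 52.5
```

```bash
python3 go.py 640.5 3.4 110 0.019;python3 - <<'E'
from h import *
for n in('top','scene'):
    p,d=capture(n);cv2.imwrite(f'pics/{n}3.png',p[:,:,::-1]);np.save(f'{n}3.npy',d)
E
```

```text
t 9.13 pos [469.4 135.7 118.3] psi 0.101 zax [ 0.003  0.002 -1.   ] F [-0.4  0.8  0. ] op 52.5
shift cm [15.7  14.88  0.86] rot deg [-0.08 -0.16  4.67]
```

View pics/scene3.png

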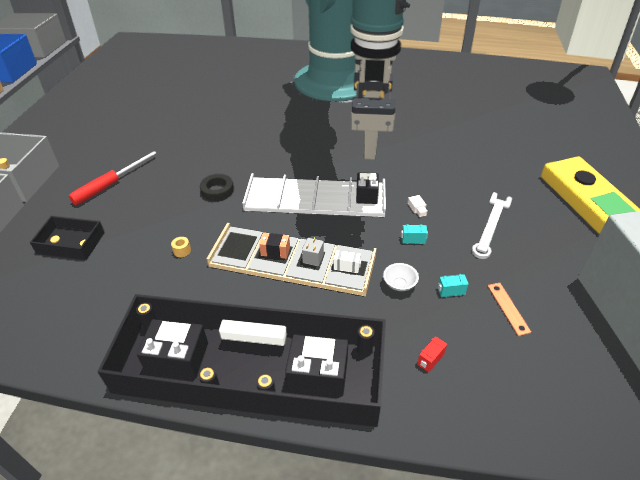

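drive_tool([
  [[0.5, 0.5, 0, 0, 0, 0, 5], [2, 1.9, 0, 0, 0, 1, 5], [4, 3.8, 0, 0, 0, 2, 5], [6.2, 5.9, 0, 0, 0, 3, 5], [8.5, 8, 0, 0, 0, 4, 5], [10.8, 10.2, 0, 0, 0, 4.7, 5], [12.8, 12.1, 0, 0, 0, 4.7, 5], [14.4, 13.6, 0.5, 0, 0, 4.7, 5], [15.4, 14.5, 0.8, 0, 0, 4.7, 5], [15.8, 14.9, 0.9, 0, 0, 4.7, 5], [15.8, 14.9, 0.9, 0, 0, 4.7, 5], [15.8, 14.9, 0.9, 0, 0, 4.7, 5]],
])

```text
t: 10.23
eef_pos: [639.8, 2.8, 107.0]
orientation: [1.0, 0.009, -0.001, -0.0]
ft_force: [-0.1, 1.0, 0.1]
opening: 50.1
```

drive_tool([
  [[0, 0, 0, 0, 0, 0, 5], [0, 0, 0, 0, 0, 0, 5]],
])

```text
t: 10.4
eef_pos: [640.1, 4.0, 108.0]
orientation: [1.0, 0.01, -0.0, -0.0]
ft_force: [0.0, 0.7, 0.0]
opening: 50.1
```

```bash
python3 go.py 641.3 3.4 19 0.019
```

```text
t 10.40 pos [640.1   4.  108. ] psi 0.020 zax [-0.     0.001 -1.   ] F [0.  0.7 0. ] op 50.1
shift cm [0.13 0.07 8.9 ] rot deg [-0.04  0.02  0.05]
```

drive_tool([
  [[0.1, 0.05, 0.5, 0, 0, 0, 5], [0.1, 0.05, 2, 0, 0, 0, 5], [0.1, 0.05, 4, 0, 0, 0, 5], [0.1, 0.05, 5.7, 0, 0, 0, 5], [0.1, 0.05, 7.2, 0, 0, 0, 5], [0.1, 0.05, 8.2, 0, 0, 0, 5], [0.1, 0.05, 8.7, 0, 0, 0, 5], [0.1, 0.05, 8.9, 0, 0, 0, 5], [0.1, 0.05, 8.9, 0, 0, 0, 5], [0.1, 0.05, 8.9, 0, 0, 0, 5]],
])

```text
t: 11.23
eef_pos: [642.3, 2.3, 19.7]
orientation: [1.0, 0.009, 0.001, -0.0]
ft_force: [-0.1, -0.7, 0.2]
opening: 49.8
```

drive_tool([
  [[0, 0, 0, 0, 0, 0, 4], [0, 0, 0, 0, 0, 0, 3.4], [0, 0, 0, 0, 0, 0, 3.0], [0, 0, 0, 0, 0, 0, 2.7], [0, 0, 0, 0, 0, 0, 2.4], [0, 0, 0, 0, 0, 0, 2.4], [0, 0, 0, 0, 0, 0, 2.4]],
])

```text
t: 11.82
eef_pos: [642.0, 2.4, 19.4]
orientation: [1.0, 0.009, 0.0, -0.0]
ft_force: [-0.4, 0.6, 3.8]
opening: 27.8
```

```bash
python3 go.py
```

```text
t 11.82 pos [642.    2.4  19.4] psi 0.018 zax [ 0.001  0.    -1.   ] F [-0.4  0.6  3.8] op 27.8
```

drive_tool([
  [[0, 0, -0.3, 0, 0, 0, 2.4], [0, 0, -1, 0, 0, 0, 2.4], [0, 0, -2, 0, 0, 0, 2.4], [0, 0, -3.4, 0, 0, 0, 2.4], [0, 0, -4.8, 0, 0, 0, 2.4], [0, 0, -6, 0, 0, 0, 2.4], [0, 0, -6.8, 0, 0, 0, 2.4], [0, 0, -7, 0, 0, 0, 2.4], [0, 0, -7, 0, 0, 0, 2.4]],
])

```text
t: 12.57
eef_pos: [642.2, 2.5, 90.2]
orientation: [1.0, 0.009, 0.001, -0.0]
ft_force: [-0.3, 0.8, -2.0]
opening: 27.6
```

```bash
python3 go.py 475.1 70.5 60 0.101
```

```text
t 12.57 pos [642.2   2.5  90.2] psi 0.019 zax [ 0.002  0.    -1.   ] F [-0.3  0.8 -2. ] op 27.6
shift cm [-16.59  -7.11   2.99] rot deg [-0.02 -0.1  -4.72]
```

drive_tool([
  [[-0.5, -0.2, 0, 0, 0, 0, 2.4], [-1.7, -0.7, 0, 0, 0, -0.5, 2.4], [-3.5, -1.5, 0, 0, 0, -1, 2.4], [-5.5, -2.4, 0, 0, 0, -2, 2.4], [-7.7, -3.3, 0, 0, 0, -3, 2.4], [-9.9, -4.2, 0, 0, 0, -4, 2.4], [-12, -5.1, 0.3, 0, 0, -4.7, 2.4], [-13.8, -5.9, 0.8, 0, 0, -4.7, 2.4], [-15.2, -6.5, 1.5, 0, 0, -4.7, 2.4], [-16.1, -6.9, 2.2, 0, 0, -4.7, 2.4], [-16.5, -7.1, 2.7, 0, 0, -4.7, 2.4], [-16.6, -7.1, 3, 0, 0, -4.7, 2.4]],
])

```text
t: 13.57
eef_pos: [473.4, 70.6, 58.1]
orientation: [0.999, 0.051, -0.001, 0.0]
ft_force: [-0.8, 0.0, -1.6]
opening: 27.7
```

drive_tool([
  [[0, 0, 0, 0, 0, 0, 2.4], [0, 0, 0, 0, 0, 0, 2.4], [0, 0, 0, 0, 0, 0, 2.4]],
])

```text
t: 13.82
eef_pos: [475.5, 69.8, 59.1]
orientation: [0.999, 0.05, 0.001, 0.0]
ft_force: [-0.0, -0.1, -0.7]
opening: 27.9
```

```bash
python3 go.py 475.1 70.5 18 0.101
```

```text
t 13.82 pos [475.5  69.8  59.1] psi 0.099 zax [ 0.001 -0.    -1.   ] F [-0.  -0.1 -0.7] op 27.9
shift cm [-0.03 -0.08  4.11] rot deg [ 0.02 -0.06 -0.09]
```

drive_tool([
  [[0, -0.05, 0.5, 0, 0, 0, 2.4], [0, -0.05, 1.3, 0, 0, 0, 2.4], [0, -0.05, 2.1, 0, 0, 0, 2.4], [0, -0.05, 2.9, 0, 0, 0, 2.4], [0, -0.05, 3.4, 0, 0, 0, 2.4], [0, -0.05, 3.8, 0, 0, 0, 2.4], [0, -0.05, 4, 0, 0, 0, 2.4], [0, -0.05, 4.1, 0, 0, 0, 2.4], [0, -0.05, 4.1, 0, 0, 0, 2.4], [0, -0.05, 4.1, 0, 0, 0, 2.4]],
])

```text
t: 14.65
eef_pos: [474.5, 70.8, 18.1]
orientation: [0.999, 0.05, 0.0, -0.0]
ft_force: [1.1, -0.2, -0.9]
opening: 27.6
```

```bash
python3 go.py 475.1 70.5 15.4 0.101
```

```text
t 14.65 pos [474.5  70.8  18.1] psi 0.100 zax [ 0.  0. -1.] F [ 1.1 -0.2 -0.9] op 27.6
shift cm [0.05 0.04 0.27] rot deg [-0.   -0.02 -0.03]
```

drive_tool([
  [[0.04, 0, 0.04, 0, 0, 0, 2.4], [0.05, 0.04, 0.08, 0, 0, 0, 2.4], [0.05, 0.04, 0.12, 0, 0, 0, 2.4], [0.05, 0.04, 0.16, 0, 0, 0, 2.4], [0.05, 0.04, 0.2, 0, 0, 0, 2.4], [0.05, 0.04, 0.23, 0, 0, 0, 2.4], [0.05, 0.04, 0.23, 0, 0, 0, 2.4]],
])

```text
t: 15.23
eef_pos: [474.9, 70.4, 15.6]
orientation: [0.999, 0.05, -0.0, 0.0]
ft_force: [-0.2, 0.2, -0.6]
opening: 27.6
```

drive_tool([
  [[0, 0, 0.03, 0, 0, 0, 2.4], [0, 0, 0.05, 0, 0, 0, 2.4], [0, 0, 0.05, 0, 0, 0, 2.4]],
])

```text
t: 15.48
eef_pos: [474.9, 70.4, 15.4]
orientation: [0.999, 0.05, -0.0, -0.0]
ft_force: [-1.1, -1.2, 2.9]
opening: 27.5
```

drive_tool([
  [[0, 0, -0.02, 0, 0, 0, 2.8], [0, 0, -0.02, 0, 0, 0, 3.0], [0, 0, -0.02, 0, 0, 0, 3.3], [0, 0, -0.02, 0, 0, 0, 3.8], [0, 0, -0.02, 0, 0, 0, 4.5], [0, 0, -0.02, 0, 0, 0, 4.5]],
])

```text
t: 15.98
eef_pos: [474.9, 70.4, 15.4]
orientation: [0.999, 0.05, 0.0, -0.0]
ft_force: [-0.1, -0.2, 0.7]
opening: 44.7
```

drive_tool([
  [[0, 0, -0.6, 0, 0, 0, 4.5], [0, 0, -2, 0, 0, 0, 4.5], [0, 0, -4, 0, 0, 0, 4.5], [0, 0, -6, 0, 0, 0, 4.8], [0, 0, -8, 0, 0, 0, 5], [0, 0, -9, 0, 0, 0, 5], [0, 0, -9.3, 0, 0, 0, 5], [0, 0, -9.3, 0, 0, 0, 5]],
])

```text
t: 16.65
eef_pos: [475.3, 70.8, 109.0]
orientation: [0.999, 0.05, 0.001, -0.0]
ft_force: [-0.3, -0.2, 0.5]
opening: 49.9
```

```bash
python3 go.py 647.4 67.8 105 -0.09;python3 - <<'E'
from h import *
for n in('top','scene'):
    p,d=capture(n);cv2.imwrite(f'pics/{n}4.png',p[:,:,::-1]);np.save(f'{n}4.npy',d)
E
```

```text
t 16.65 pos [475.3  70.8 109. ] psi 0.101 zax [ 0.001  0.001 -1.   ] F [-0.3 -0.2  0.5] op 49.9
shift cm [17.1   2.03  0.43] rot deg [-0.05 -0.09 10.93]
```

View pics/scene4.png

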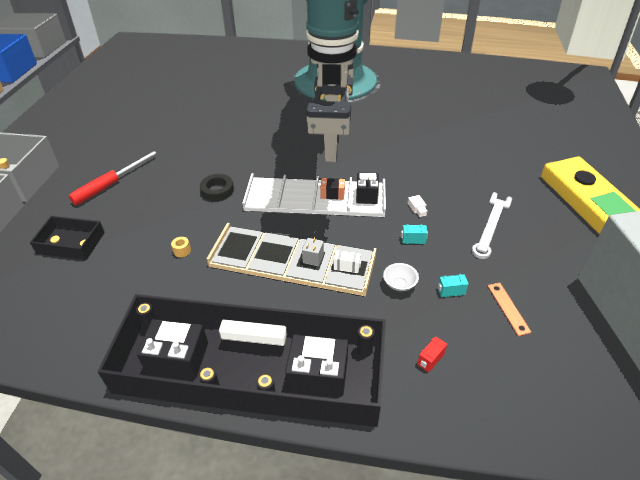

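drive_tool([
  [[0.5, 0.1, 0, 0, 0, 1, 5], [2, 0.3, 0, 0, 0, 2.5, 5], [4, 0.5, 0, 0, 0, 4.5, 5], [6.4, 0.8, 0, 0, 0, 6.5, 5], [9, 1.1, 0, 0, 0, 8.5, 5], [11.6, 1.4, 0, 0, 0, 10.5, 5], [13.8, 1.7, 0, 0, 0, 11.8, 5], [15.6, 1.9, 0, 0, 0, 11.8, 5], [16.7, 2, 0.3, 0, 0, 11.8, 5], [17.1, 2, 0.4, 0, 0, 11.8, 5], [17.1, 2, 0.4, 0, 0, 11.8, 5], [17.1, 2, 0.4, 0, 0, 11.8, 5]],
])

```text
t: 17.75
eef_pos: [646.1, 67.4, 103.3]
orientation: [0.999, -0.053, -0.001, 0.0]
ft_force: [-0.0, -0.2, 0.6]
opening: 49.9
```

drive_tool([
  [[0, 0, 0, 0, 0, 0, 5], [0, 0, 0, 0, 0, 0, 5]],
])

```text
t: 17.92
eef_pos: [646.4, 67.7, 104.4]
orientation: [0.999, -0.053, -0.0, -0.0]
ft_force: [0.0, 0.3, 0.3]
opening: 49.8
```

```bash
python3 go.py 647.4 67.8 19 -0.105
```

```text
t 17.92 pos [646.4  67.7 104.4] psi -0.106 zax [-0.001  0.    -1.   ] F [0.  0.3 0.3] op 49.8
shift cm [ 0.11 -0.01  8.54] rot deg [-0.01  0.03 -0.04]
```

drive_tool([
  [[0, 0, 0.5, 0, 0, 0, 5], [0, 0, 2, 0, 0, 0, 5], [0, 0, 4, 0, 0, 0, 5], [0, 0, 5.7, 0, 0, 0, 5], [0, 0, 7, 0, 0, 0, 5], [0, 0, 7.9, 0, 0, 0, 5], [0, 0, 8.3, 0, 0, 0, 5], [0, 0, 8.5, 0, 0, 0, 5], [0, 0, 8.5, 0, 0, 0, 5], [0, 0, 8.5, 0, 0, 0, 5]],
])

```text
t: 18.75
eef_pos: [647.6, 67.6, 20.0]
orientation: [0.999, -0.053, 0.001, -0.0]
ft_force: [0.1, 0.5, 0.7]
opening: 49.6
```

drive_tool([
  [[0, 0, 0, 0, 0, 0, 4], [0, 0, 0, 0, 0, 0, 3.5], [0, 0, 0, 0, 0, 0, 3.2], [0, 0, 0, 0, 0, 0, 3.0], [0, 0, 0, 0, 0, 0, 2.6], [0, 0, 0, 0, 0, 0, 2.6], [0, 0, 0, 0, 0, 0, 2.6]],
], grip_force=15)

```text
t: 19.33
eef_pos: [647.4, 67.8, 19.8]
orientation: [0.999, -0.053, 0.0, -0.0]
ft_force: [0.6, -0.1, 3.4]
opening: 30.1
```

```bash
python3 go.py
```

```text
t 19.33 pos [647.4  67.8  19.8] psi -0.105 zax [ 0.001  0.    -1.   ] F [ 0.6 -0.1  3.4] op 30.1
```

drive_tool([
  [[0, 0, -0.3, 0, 0, 0, 2.6], [0, 0, -1, 0, 0, 0, 2.6], [0, 0, -2, 0, 0, 0, 2.6], [0, 0, -3.4, 0, 0, 0, 2.6], [0, 0, -4.8, 0, 0, 0, 2.6], [0, 0, -6, 0, 0, 0, 2.6], [0, 0, -6.8, 0, 0, 0, 2.6], [0, 0, -7, 0, 0, 0, 2.6], [0, 0, -7, 0, 0, 0, 2.6]],
])

```text
t: 20.08
eef_pos: [647.6, 67.9, 90.6]
orientation: [0.999, -0.053, 0.001, -0.0]
ft_force: [0.4, -0.2, 0.5]
opening: 29.7
```

```bash
python3 go.py 481.5 7.7 60 0.101
```

```text
t 20.08 pos [647.6  67.9  90.6] psi -0.105 zax [ 0.002  0.001 -1.   ] F [ 0.4 -0.2  0.5] op 29.7
shift cm [-15.89   7.74   3.03] rot deg [ -0.04  -0.1  -11.83]
```

drive_tool([
  [[-0.5, 0.2, 0, 0, 0, -1, 2.6], [-1.7, 0.8, 0, 0, 0, -2, 2.6], [-3.4, 1.6, 0, 0, 0, -3.5, 2.6], [-5.3, 2.6, 0, 0, 0, -5, 2.6], [-7.4, 3.6, 0, 0, 0, -6.5, 2.6], [-9.5, 4.6, 0, 0, 0, -8, 2.6], [-11.5, 5.6, 0.3, 0, 0, -9.5, 2.6], [-13.3, 6.5, 0.8, 0, 0, -11, 2.6], [-14.6, 7.1, 1.5, 0, 0, -11.8, 2.6], [-15.5, 7.5, 2.2, 0, 0, -11.8, 2.6], [-15.8, 7.7, 2.7, 0, 0, -11.8, 2.6], [-15.9, 7.7, 3, 0, 0, -11.8, 2.6]],
])

```text
t: 21.08
eef_pos: [480.0, 7.6, 58.5]
orientation: [0.999, 0.05, -0.001, 0.0]
ft_force: [-0.2, -0.9, -0.4]
opening: 29.7
```

drive_tool([
  [[0, 0, 0, 0, 0, 0, 2.6], [0, 0, 0, 0, 0, 0, 2.6], [0, 0, 0, 0, 0, 0, 2.6]],
])

```text
t: 21.33
eef_pos: [481.8, 8.1, 59.5]
orientation: [0.999, 0.05, 0.0, 0.0]
ft_force: [0.7, -0.5, -0.6]
opening: 29.9
```

```bash
python3 go.py 481.5 7.7 18.5 0.101
```

```text
t 21.33 pos [481.8   8.1  59.5] psi 0.101 zax [ 0.001 -0.    -1.   ] F [ 0.7 -0.5 -0.6] op 29.9
shift cm [-0.03  0.03  4.1 ] rot deg [ 0.01 -0.05 -0.  ]
```

drive_tool([
  [[0, 0, 0.5, 0, 0, 0, 2.6], [0, 0, 1.3, 0, 0, 0, 2.6], [0, 0, 2.1, 0, 0, 0, 2.6], [0, 0, 2.9, 0, 0, 0, 2.6], [0, 0, 3.4, 0, 0, 0, 2.6], [0, 0, 3.8, 0, 0, 0, 2.6], [0, 0, 4, 0, 0, 0, 2.6], [0, 0, 4.1, 0, 0, 0, 2.6], [0, 0, 4.1, 0, 0, 0, 2.6], [0, 0, 4.1, 0, 0, 0, 2.6]],
])

```text
t: 22.17
eef_pos: [481.0, 7.8, 18.6]
orientation: [0.999, 0.05, 0.0, -0.0]
ft_force: [0.6, 0.3, -1.0]
opening: 30.0
```

```bash
python3 go.py 481.5 7.7 15.8 0.101
```

```text
t 22.17 pos [481.    7.8  18.6] psi 0.100 zax [ 0.  0. -1.] F [ 0.6  0.3 -1. ] op 30.0
shift cm [0.05 0.02 0.28] rot deg [-0.   -0.03 -0.04]
```

drive_tool([
  [[0.04, 0, 0.04, 0, 0, 0, 2.6], [0.05, 0, 0.08, 0, 0, 0, 2.6], [0.05, 0, 0.12, 0, 0, 0, 2.6], [0.05, 0, 0.16, 0, 0, 0, 2.6], [0.05, 0, 0.2, 0, 0, 0, 2.6], [0.05, 0, 0.24, 0, 0, 0, 2.6], [0.05, 0, 0.24, 0, 0, 0, 2.6]],
])

```text
t: 22.75
eef_pos: [481.3, 7.9, 15.9]
orientation: [0.999, 0.05, -0.0, 0.0]
ft_force: [-0.4, -0.3, -0.6]
opening: 30.2
```

drive_tool([
  [[0, 0, 0.03, 0, 0, 0, 2.6], [0, 0, 0.05, 0, 0, 0, 2.6], [0, 0, 0.05, 0, 0, 0, 2.6]],
])

```text
t: 23.0
eef_pos: [481.3, 7.9, 15.8]
orientation: [0.999, 0.05, 0.0, -0.0]
ft_force: [-1.7, 0.7, 5.1]
opening: 29.7
```

drive_tool([
  [[0, 0, -0.03, 0, 0, 0, 3.0], [0, 0, -0.03, 0, 0, 0, 3.2], [0, 0, -0.03, 0, 0, 0, 3.5], [0, 0, -0.03, 0, 0, 0, 4], [0, 0, -0.03, 0, 0, 0, 4.5], [0, 0, -0.03, 0, 0, 0, 4.5]],
])

```text
t: 23.5
eef_pos: [481.3, 7.9, 15.7]
orientation: [0.999, 0.05, 0.0, 0.0]
ft_force: [0.3, 0.2, -0.5]
opening: 45.1
```

drive_tool([
  [[0, 0, -0.6, 0, 0, 0, 4.5], [0, 0, -2, 0, 0, 0, 4.5], [0, 0, -4, 0, 0, 0, 4.5], [0, 0, -6, 0, 0, 0, 4.5], [0, 0, -8, 0, 0, 0, 4.5], [0, 0, -9, 0, 0, 0, 4.5], [0, 0, -9.3, 0, 0, 0, 4.5], [0, 0, -9.3, 0, 0, 0, 4.5]],
])

```text
t: 24.17
eef_pos: [481.7, 8.2, 109.4]
orientation: [0.999, 0.05, 0.001, -0.0]
ft_force: [0.0, 0.1, -0.0]
opening: 45.1
```

```bash
python3 go.py 656.6 124.3 105 -0.035;python3 - <<'E'
from meas import *
for n in('top','scene'):
    p,d=capture(n);cv2.imwrite(f'pics/{n}5.png',p[:,:,::-1]);np.save(f'{n}5.npy',d)
img=cv2.imread('pics/top5.png');o=ortho('top',img,40,560,720,-125,185,2.5);b=ortho('top',img,20,420,560,-125,185,2.5);cv2.imwrite('pics/o5.png',np.vstack([o,b])[:600])
C=cloud('top',np.load('top5.npy'));X,Y,Z=C[...,0],C[...,1],C[...,2]
for lo in(30,34,37):print(rect('top',(X>612)&(X<690)&(Y>95)&(Y<155)&(Z>lo)&(img.min(2)>90),40))
E
```

```text
t 24.17 pos [481.7   8.2 109.4] psi 0.101 zax [ 0.001  0.001 -1.   ] F [ 0.   0.1 -0. ] op 45.1
shift cm [18.57 -9.8   0.47] rot deg [-0.03 -0.09  7.78]
(array([655.9, 124.2]), array([22.2, 41.4]), np.float64(-0.047), 244.0)
(array([656.9, 125.2]), array([21.9, 39.3]), np.float64(0.021), 227.0)
(array([656.5, 124.5]), array([20.9, 39.3]), np.float64(-0.047), 217.0)
```

View pics/o5.png

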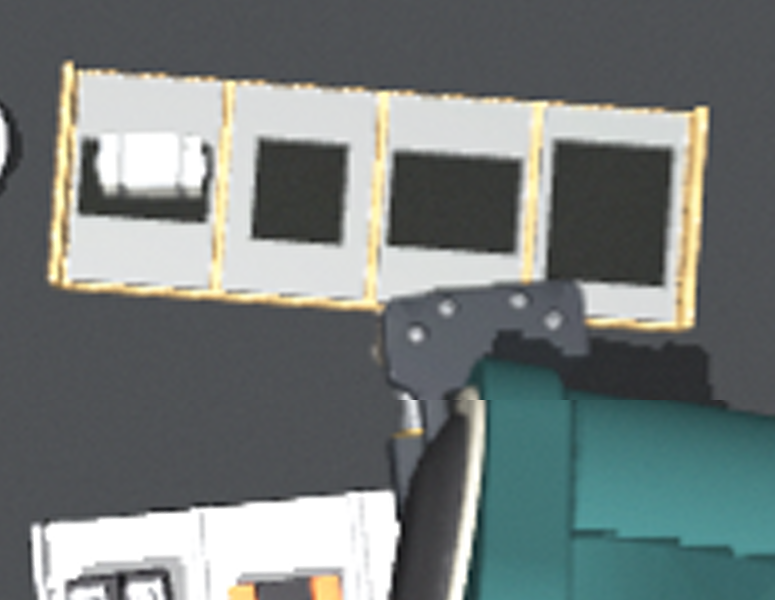

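View pics/scene5.png

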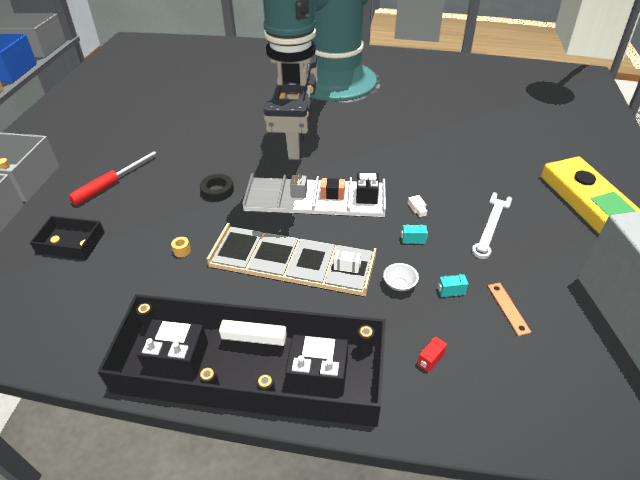

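drive_tool([
  [[0.5, -0.3, 0, 0, 0, 1, 4.5], [2, -1, 0, 0, 0, 2, 4.5], [4, -2.1, 0, 0, 0, 3, 4.5], [6.6, -3.5, 0, 0, 0, 4, 4.5], [9.2, -4.9, 0, 0, 0, 5, 4.5], [11.8, -6.2, 0, 0, 0, 6, 4.5], [14.2, -7.5, 0, 0, 0, 7.5, 4.5], [16.4, -8.7, 0, 0, 0, 7.5, 4.5], [17.9, -9.5, 0.3, 0, 0, 7.5, 4.5], [18.5, -9.8, 0.5, 0, 0, 7.5, 4.5], [18.5, -9.8, 0.5, 0, 0, 7.5, 4.5], [18.5, -9.8, 0.5, 0, 0, 7.5, 4.5]],
])

```text
t: 25.27
eef_pos: [654.5, 123.1, 102.5]
orientation: [1.0, -0.016, -0.001, 0.001]
ft_force: [0.5, 0.5, 0.2]
opening: 45.0
```

drive_tool([
  [[0, 0, 0, 0, 0, 0, 4.5], [0, 0, 0, 0, 0, 0, 4.5]],
])

```text
t: 25.43
eef_pos: [654.8, 122.9, 103.9]
orientation: [1.0, -0.016, -0.0, 0.0]
ft_force: [0.1, 0.3, -0.3]
opening: 44.8
```

```bash
python3 go.py 656.6 124.5 18.5 -0.03
```

```text
t 25.43 pos [654.8 122.9 103.9] psi -0.032 zax [-0.001 -0.    -1.   ] F [ 0.1  0.3 -0.3] op 44.8
shift cm [ 0.18 -0.17  8.54] rot deg [ 0.01  0.03 -0.11]
```

drive_tool([
  [[0.1, -0.1, 0.5, 0, 0, 0, 4.5], [0.1, -0.15, 2, 0, 0, 0, 4.5], [0.1, -0.15, 4, 0, 0, 0, 4.5], [0.1, -0.15, 5.7, 0, 0, 0, 4.5], [0.1, -0.15, 7, 0, 0, 0, 4.5], [0.1, -0.15, 7.9, 0, 0, 0, 4.5], [0.1, -0.15, 8.3, 0, 0, 0, 4.5], [0.1, -0.15, 8.55, 0, 0, 0, 4.5], [0.1, -0.15, 8.55, 0, 0, 0, 4.5], [0.1, -0.15, 8.55, 0, 0, 0, 4.5]],
])

```text
t: 26.27
eef_pos: [657.2, 125.4, 18.9]
orientation: [1.0, -0.015, 0.001, -0.0]
ft_force: [0.8, -0.2, -0.2]
opening: 45.2
```

drive_tool([
  [[0, 0, 0, 0, 0, 0, 3.4], [0, 0, 0, 0, 0, 0, 2.8], [0, 0, 0, 0, 0, 0, 2.4], [0, 0, 0, 0, 0, 0, 2.1], [0, 0, 0, 0, 0, 0, 1.7], [0, 0, 0, 0, 0, 0, 1.6], [0, 0, 0, 0, 0, 0, 1.6]],
])

```text
t: 26.85
eef_pos: [656.8, 125.5, 18.7]
orientation: [1.0, -0.015, 0.0, -0.0]
ft_force: [0.2, 0.5, 2.7]
opening: 20.0
```

```bash
python3 go.py
```

```text
t 26.85 pos [656.8 125.5  18.7] psi -0.030 zax [ 0.001  0.    -1.   ] F [0.2 0.5 2.7] op 20.0
```

drive_tool([
  [[0, 0, -0.3, 0, 0, 0, 1.6], [0, 0, -1, 0, 0, 0, 1.6], [0, 0, -2, 0, 0, 0, 1.6], [0, 0, -3.4, 0, 0, 0, 1.6], [0, 0, -4.8, 0, 0, 0, 1.6], [0, 0, -6.2, 0, 0, 0, 1.6], [0, 0, -7.2, 0, 0, 0, 1.6], [0, 0, -7.7, 0, 0, 0, 1.6], [0, 0, -7.8, 0, 0, 0, 1.6], [0, 0, -7.8, 0, 0, 0, 1.6]],
])

```text
t: 27.68
eef_pos: [656.6, 125.6, 96.7]
orientation: [1.0, -0.015, 0.0, -0.0]
ft_force: [-0.4, 0.3, -0.6]
opening: 20.2
```

```bash
python3 go.py 488.0 -55 65 0.101
```

```text
t 27.68 pos [656.6 125.6  96.7] psi -0.030 zax [ 0.  0. -1.] F [-0.4  0.3 -0.6] op 20.2
shift cm [-16.31  18.56   3.16] rot deg [-0.02 -0.03 -7.53]
```

drive_tool([
  [[-0.5, 0.6, 0, 0, 0, -0.5, 1.6], [-1.6, 1.8, 0, 0, 0, -1, 1.6], [-3.2, 3.6, 0, 0, 0, -2, 1.6], [-5.1, 5.8, 0, 0, 0, -3, 1.6], [-7.2, 8.2, 0, 0, 0, -4, 1.6], [-9.3, 10.6, 0, 0, 0, -5, 1.6], [-11.3, 12.9, 0, 0, 0, -6, 1.6], [-13.1, 14.9, 0, 0, 0, -7, 1.6], [-14.6, 16.6, 0.5, 0, 0, -7.5, 1.6], [-15.6, 17.8, 1.2, 0, 0, -7.5, 1.6], [-16.2, 18.4, 2.1, 0, 0, -7.5, 1.6], [-16.3, 18.6, 2.8, 0, 0, -7.5, 1.6]],
])

```text
t: 28.68
eef_pos: [486.0, -56.7, 67.2]
orientation: [0.999, 0.049, -0.001, -0.0]
ft_force: [0.4, 1.1, -0.9]
opening: 20.1
```

drive_tool([
  [[0, 0, 0.4, 0, 0, 0, 1.6], [0, 0, 0.4, 0, 0, 0, 1.6], [0, 0, 0.4, 0, 0, 0, 1.6]],
])

```text
t: 28.93
eef_pos: [488.6, -54.8, 63.8]
orientation: [0.999, 0.051, -0.0, 0.0]
ft_force: [-0.2, 1.2, -1.0]
opening: 19.9
```

```bash
python3 go.py 488.0 -55 17.5 0.101
```

```text
t 28.93 pos [488.6 -54.8  63.8] psi 0.102 zax [-0. -0. -1.] F [-0.2  1.2 -1. ] op 19.9
shift cm [-0.06  0.02  4.63] rot deg [0.   0.02 0.05]
```

drive_tool([
  [[0, 0, 0.5, 0, 0, 0, 1.6], [0, 0, 1.4, 0, 0, 0, 1.6], [0, 0, 2.3, 0, 0, 0, 1.6], [0, 0, 3.1, 0, 0, 0, 1.6], [0, 0, 3.8, 0, 0, 0, 1.6], [0, 0, 4.2, 0, 0, 0, 1.6], [0, 0, 4.5, 0, 0, 0, 1.6], [0, 0, 4.6, 0, 0, 0, 1.6], [0, 0, 4.6, 0, 0, 0, 1.6], [0, 0, 4.6, 0, 0, 0, 1.6]],
])

```text
t: 29.77
eef_pos: [488.2, -55.6, 18.5]
orientation: [0.999, 0.05, 0.0, 0.0]
ft_force: [0.1, 0.2, -0.5]
opening: 19.5
```

```bash
python3 go.py 488.0 -55 14.7 0.101
```

```text
t 29.77 pos [488.2 -55.6  18.5] psi 0.100 zax [ 0.001  0.    -1.   ] F [ 0.1  0.2 -0.5] op 19.5
shift cm [-0.02 -0.06  0.38] rot deg [ 0.   -0.03 -0.04]
```

drive_tool([
  [[0, -0.05, 0.06, 0, 0, 0, 1.6], [0, -0.05, 0.12, 0, 0, 0, 1.6], [0, -0.05, 0.18, 0, 0, 0, 1.6], [0, -0.05, 0.23, 0, 0, 0, 1.6], [0, -0.05, 0.28, 0, 0, 0, 1.6], [0, -0.05, 0.32, 0, 0, 0, 1.6], [0, -0.05, 0.32, 0, 0, 0, 1.6]],
])

```text
t: 30.35
eef_pos: [487.9, -55.0, 15.0]
orientation: [0.999, 0.05, -0.0, -0.0]
ft_force: [0.1, 0.8, -1.3]
opening: 19.9
```

drive_tool([
  [[0, 0, 0.03, 0, 0, 0, 1.6], [0, 0, 0.05, 0, 0, 0, 1.6], [0, 0, 0.05, 0, 0, 0, 1.6]],
])

```text
t: 30.6
eef_pos: [488.0, -55.0, 14.6]
orientation: [0.999, 0.05, 0.0, -0.0]
ft_force: [-0.2, 0.2, -0.8]
opening: 20.0
```

drive_tool([
  [[0, 0, 0.02, 0, 0, 0, 1.6], [0, 0, 0.03, 0, 0, 0, 1.6], [0, 0, 0.03, 0, 0, 0, 1.6]],
])

```text
t: 30.85
eef_pos: [488.0, -55.1, 14.6]
orientation: [0.999, 0.05, 0.0, -0.0]
ft_force: [-2.3, 1.7, 4.9]
opening: 20.0
```

drive_tool([
  [[0, 0, -0.03, 0, 0, 0, 2.0], [0, 0, -0.03, 0, 0, 0, 2.2], [0, 0, -0.03, 0, 0, 0, 2.5], [0, 0, -0.03, 0, 0, 0, 3], [0, 0, -0.03, 0, 0, 0, 3.8], [0, 0, -0.03, 0, 0, 0, 3.8]],
])

```text
t: 31.35
eef_pos: [487.9, -55.0, 14.5]
orientation: [0.999, 0.05, -0.0, 0.0]
ft_force: [0.0, 0.3, -0.1]
opening: 37.8
```

drive_tool([
  [[0, 0, -0.6, 0, 0, 0, 3.8], [0, 0, -2, 0, 0, 0, 3.8], [0, 0, -4, 0, 0, 0, 3.8], [0, 0, -6, 0, 0, 0, 3.8], [0, 0, -8.5, 0, 0, 0, 3.8], [0, 0, -11, 0, 0, 0, 3.8], [0, 3, -13, 0, 0, 0, 3.8], [0, 6.5, -14, 0, 0, 0, 3.8], [0, 10, -14, 0, 0, 0, 3.8], [0, 13.5, -14, 0, 0, 0, 3.8], [0, 17, -14, 0, 0, 0, 3.8], [0, 20, -14, 0, 0, 0, 3.8]],
])

```text
t: 32.35
eef_pos: [507.8, -256.5, 155.4]
orientation: [0.999, 0.05, 0.0, 0.0]
ft_force: [-0.1, 1.0, 1.1]
opening: 38.0
```

drive_tool([
  [[0, 3, 0, 0, 0, 0, 3.8], [0, 6, 0, 0, 0, 0, 3.8], [0, 9, 0, 0, 0, 0, 3.8], [0, 11, 0, 0, 0, 0, 3.8], [0, 12, 0, 0, 0, 0, 3.8], [0, 12, 0, 0, 0, 0, 3.8]],
])

```text
t: 32.85
eef_pos: [519.1, -375.9, 154.7]
orientation: [0.999, 0.049, -0.0, 0.001]
ft_force: [0.1, 0.2, -0.6]
opening: 38.0
```

```bash
python3 go.py;python3 - <<'E'
from meas import *
for n in('top','scene'):
    p,d=capture(n);cv2.imwrite(f'pics/{n}6.png',p[:,:,::-1]);np.save(f'{n}6.npy',d)
img=cv2.imread('pics/top6.png');cv2.imwrite('pics/o6.png',ortho('top',img,30,420,560,-125,185,2.5))
C=cloud('top',np.load('top6.npy'));X,Y,Z=C[...,0],C[...,1],C[...,2]
th=.101;c=np.array([478.3,39.5])
for nm,y0,zt,lo in(('contactor',135,48,40),('fuse',71,38,29),('relay',8,42,35),('resistor',-56,36,28)):
    m=(X>420)&(X<540)&(abs(Y-y0)<30)&(Z>lo)
    r=rect('top',m,zt);d=r[0]-c
    print(nm,r,'local',(d@[np.cos(th),np.sin(th)]).round(1),(d@[-np.sin(th),np.cos(th)]).round(1),'topz',np.median(Z[m]).round(1))
E
```

```text
t 32.85 pos [ 519.1 -375.9  154.7] psi 0.097 zax [-0.    -0.001 -1.   ] F [ 0.1  0.2 -0.6] op 38.0
contactor (array([467.4, 134.9]), array([40.2, 46.2]), np.float64(0.114), 595.5) local -1.2 96.0 topz 48.9
fuse (array([473.7,  70.6]), array([28.1, 44. ]), np.float64(0.109), 380.5) local -1.4 31.4 topz 38.4
relay (array([480.4,   7.7]), array([28.4, 30.2]), np.float64(0.098), 259.5) local -1.1 -31.8 topz 42.5
resistor (array([486.8, -54.9]), array([20.6, 41.1]), np.float64(0.123), 230.0) local -1.1 -94.8 topz 36.2
```

View pics/o6.png

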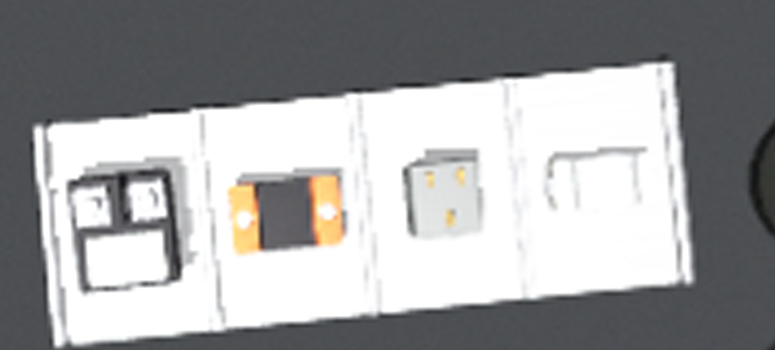

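View pics/scene6.png

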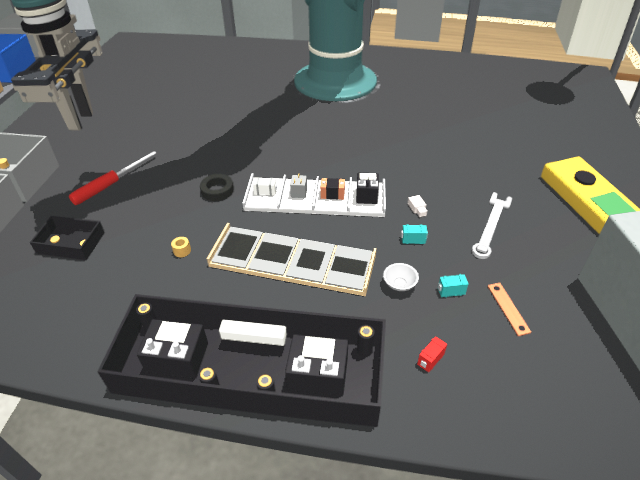

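```bash
python3 -c "
from station import *
s=get_state();print(abs(s['joint_vel']).max());print(job_done())"
```

```text
0.021111509547686983
the job is handed in; nothing more can be done
None
```

All four parts are now in the aluminium rack in reversed order. From the robot's left (+y) they stand contactor, fuse, relay, resistor. I handed the job in at about 33 s, with the gripper open and well clear of the rack.

- **Setting down:** I lowered each part slowly until the wrist force showed contact with the bay floor. The highest contact reading was about 8 N, with the contactor. I then opened the jaws and raised the tool straight up.
- **Centring:** the final top-camera check put every part within about 1.4 mm of its bay centre. All four read 1.1 to 1.4 mm towards the robot, which is within the 2 mm camera calibration.
- **Height and facing:** the top heights match parts standing flat and upright, and each part faces the same way as before.
- **Squareness:** measured angles were within about 0.02 rad of the rack. The largest was 0.022 for the resistor. It stands white on white, so its outline is hard to measure, and the jaws let go of it at 0.100 rad against the rack's 0.101.

No check failed. The one disagreement was the scene camera's outlines of the parts and racks, which came out larger and shifted by several mm because it also sees the sides. For that reason I measured positions from the top camera and used the scene camera only to look.

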